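# Pin the loose tier of a test-tube rack with the alignment rod

## Robot

A 7-joint arm with a two-finger parallel gripper is mounted at the origin on the work surface. World frame = base frame: x ahead of the robot, y to its left, z up, the work surface at z = 0. Lengths are in m, angles in rad, forces in N, time in s.
With the tool pointing down it reaches from about 0.425 to 0.95 m from the base axis. Payload 4.7 kg.
Tool frame: the origin (TCP) lies midway between the tips of the shut fingers; the grasp point (between the pads) lies 19 mm behind it; z points along the fingers, y is the line along which they close (so a half turn about z gives the same grasp; the last joint's range is limited). The gripper opens to 87 mm and grips with 3 to 60 N. Pads are 19 mm wide; open, the fingers measure 117 mm over their backs; the gripper's body (75 mm by 190 mm) begins 51 mm behind the grasp point.
Start: joints at [-1.14, 0.469, -0.049, 1.532, 0.024, 1.141, -0.082], TCP at [0.3, 0.605, 0.223] pointing down, gripper open.
Joint ranges: [-2.59, 2.59], [-0.33, 1.99], [-1.39, 1.29], [0.1, 2.45], [-1.04, 4.18], [0.21, 1.99], [-2.66, 2.66]. Speed limits (rad/s): [2.57, 2.57, 3.14, 3.14, 3.14, 3.14, 3.14].

## Interface

Orientations are given as a unit quaternion [x, y, z, w].
In Python, from workcell import ctrl gives the robot as it stands.
- The arm moves only by the tool send_rows, never from a script. Its argument "rows" is a list of rows, each a list of 7 numbers: the shift along the tool's x, y, z in cm, then the turn, a rotation vector about the tool's x, y, z in rad, then the finger opening in cm, from 0 to 8.7. In form: [[tx, ty, tz, ax, ay, az, gripper], ...]. A call has 1 to 20 rows; each row is the pose to reach, as a shift and turn from the pose commanded when the call began, along the tool's axes at that moment; what a row does not reach only later rows make up. A row lasts 1/10 s, in which the tool goes at most 50 mm and 8.59 degrees, less where a joint would pass 70% of its speed; a pose out of reach is approached as far as the arm can. A call with a gripper value outside its range is refused whole. The fingers move at their own pace and stop on an object; "newtons" is the grip in N (left out, the last holds). Time passes only in rows, so rows that repeat a pose let the fingers close. It gives the time, the measured TCP pose, the force, the opening and the grip force at its end, in the units of the state.
- ctrl.get_state(): the state, without advancing time (a new reading comes with each control period).
- ctrl.grab_frame(name): name is "scene" or "top" or "wrist"; returns a dict with "pixels" (420x560x3 uint8, red, green, blue), "mtx" (3x3 intrinsics, pixels), "extrinsics" (4x4, takes a point from camera to world coordinates). Camera axes: x right, y down, z forward; pixel columns grow to the right and rows downward; lengths in m; the calibration is good to about 2 mm. A picture is of the moment at which its call begins. There is no depth.
- ctrl.hand_in(): hands the job in; it is judged then, once.
The state is a dict: "time": time; "qpos": joint angles; "joint_velocities": joint speeds; "joint_efforts": joint torques, N m; "ee_pos": TCP position; "ee_rot": TCP orientation; "contact_force": force on the tool from outside, world axes, zero at the start; "ft_torque": the same for the moment, N m; "finger_gap": finger opening in m; "grasp_force": force on a finger pad.
Only numpy, scipy, OpenCV 4.12 (cv2) and the standard library are available. Lean on these libraries where they do the work, as an engineer would, in place of code of your own. Each camera call takes 0.05 s, during which the arm holds its last target. There are 200 camera calls.

## Task

The top tier of the test-tube rack under repair lies loose and skewed on its rails: push it fully home against the back stop and the end stop. Then take the steel alignment rod from its stand, thread it down through the bushing of the top tier and on through the bushing of the lower tier, and finish still holding the rod there, its tip standing well out below the lower tier and its handle kept clear above the top tier, so that only the gripper carries it. Leave the other things on the bench where they stand.

Things in the scene. Friction and masses are not known exactly. Their poses are not given: they have to be found in the camera images.
- rack: White plastic test-tube rack frame on a 125 x 250 x 6 mm aluminium base plate, fixed to the bench. Origin on the bench, under the centre of the top tier when home; x towards the back stop, y towards the end stop. Lower tier: 85 x 197 mm, underside at z = 55 mm, top at 65. The -y end panel reaches to y = -95, z = 118 mm.
- rails (a point): Midpoint between the tops of the two rails on which the tier slides, 125 mm above the bench, at x = -7, y = 0 of the rack. Rails: x -36 to -26 and 12 to 22 mm, y -85 to 110 mm of the rack. The tier overhangs rails and end panel at its front (-x) and -y edges, so fingers pushing there may reach below its underside.
- back_stop (a point): Middle of the top edge of the back stop's face, at x = 45, y = 0, z = 145 mm of the rack: an upright white strip 8 mm thick, y -95 to 120 mm, against which the tier's +x edge comes.
- end_stop (a point): Middle of the top edge of the end stop's face, at x = 0, y = 110, z = 145 mm of the rack: the +y end panel, 10 mm thick, x -45 to 53 mm, against which the tier's +y edge comes.
- tier: Loose top tier: white plate 90 (x) x 220 (y) x 12 mm, about 0.24 kg, origin at the centre of its underside, axes as the rack's when home (then at x = 0, y = 0, z = 125 mm of the rack). Starts 10 to 18 mm short of home in x, 10 to 25 mm in y, skewed up to 0.06 rad. Three plain 18 mm holes, and at x = 0, y = 80 mm the guide hole with a steel ring.
- tier_hole (a point): Bushing of the loose tier: centre of the top of the steel ring (24 mm outside, 18 inside, 5 high) over its 13 mm chamfered guide hole; 142 mm above the bench.
- low_hole (a point): Bushing of the lower tier, on the fixed rack: centre of the top of the steel ring (24 mm outside, 18 inside, 4 high) over its 13 mm chamfered hole; 69 mm above the bench, at x = 0, y = 80 mm of the rack. The tier's guide hole is straight above it when the tier is home.
- rod: Alignment rod, about 0.11 kg: steel shank 10 mm thick, 122 mm long, tapered over the last 9 mm to a 4 mm tip; on it an aluminium handle, 22 mm in diameter, 45 mm long. Origin at the tip, z to the handle. Starts upright in its stand: tip 8 mm, handle 130 to 175 mm above the bench. Handle too wide for the bushings: resting on the top ring it leaves the tip at 20 mm.
- rod_stand: Stand of the rod, dark steel, fixed to the bench: foot 64 mm in diameter, 8 mm high, upright tube 30 mm outside, 16 mm inside, its flat top at 130 mm carrying the handle's shoulder. Origin under its centre. Changes places with the jar, the beaker and the wooden block.
- reagent: Bystander: amber jar, 60 mm across, 115 mm high. Origin under its centre.
- beaker: Bystander: glass beaker, 68 mm across, 90 mm high. Origin under its centre.
- tube_block: Bystander: wooden block 55 x 55 x 50 mm with a glass tube 16 mm thick standing in it up to 125 mm. Origin under its centre.
- dish: Bystander: flat glass dish, 84 mm across, 16 mm high. Origin under its centre.
- marker: Bystander: marker pen lying on the bench, 120 mm long, 16 mm thick. Origin under its middle.
- mortar: Bystander: white mortar bowl, 90 mm across, 60 mm high. Origin under its centre.

How it is judged:
By the outcome, as a careful person would: the job done as asked, in the order asked, and still so for the second after the job is handed in, while the arm keeps its last pose, push and grip.
It also fails if it takes over 72 s, if anything falls off the work surface, if the arm or the gripper's body presses on something with over 40 N, if the wrist force passes 120 N, or if a joint passes its speed limit or range.

## Working session

There is one attempt and no reset: what is moved stays moved. The work goes in short steps, Python scripts to look and compute and a tool call to move; the robot and the scene stay as the last step left them, time stands still between calls to the robot, and variables do not carry over. Pictures are saved under pics/ and viewed, at most 10 in all, crops included, and the job is handed in when it is done.

Besides the shell and the picture viewer there is one more tool, called by a JSON object that holds its "fn" and its "kwargs", one argument or row to a line. send_rows: Moves the arm, as the interface text tells. Its arguments: {"type":"object","properties":{"rows":{"type":"array","items":{"type":"array","items":{"type":"number"}}},"newtons":{"type":"number"}},"required":["rows"]}

```bash
mkdir -p pics; cat > h.py <<'E'
import numpy as np, cv2
from workcell import ctrl
from scipy.spatial.transform import Rotation as R
def snap(n,f):
    d=ctrl.grab_frame(n); cv2.imwrite(f'pics/{f}.png',cv2.cvtColor(d['pixels'],cv2.COLOR_RGB2BGR))
    np.savez(f'pics/{f}.npz',K=d['mtx'],E=d['extrinsics']); return d
def ray(f,u,v,z):
    d=np.load(f'pics/{f}.npz'); E=d['E']
    r=E[:3,:3]@np.linalg.inv(d['K'])@[u,v,1]; o=E[:3,3]
    return o+r*(z-o[2])/r[2]
def proj(f,p):
    d=np.load(f'pics/{f}.npz'); E=d['E']
    c=d['K']@(E[:3,:3].T@(np.asarray(p)-E[:3,3])); return c[:2]/c[2]
E
python3 - <<'E'
from h import *
for n in('scene','top'):
    d=snap(n,n+'0'); print(n,d['mtx'].round(1).tolist(),d['extrinsics'].round(3).tolist())
a=cv2.imread('pics/scene0.png');b=cv2.imread('pics/top0.png')
s=ctrl.get_state();print(s)
E
```

```text
scene [[534.2, 0.0, 277.8], [0.0, 534.2, 208.0], [0.0, 0.0, 1.0]] [[0.613, 0.564, -0.553, 1.213], [0.79, -0.438, 0.428, -0.518], [-0.001, -0.7, -0.715, 0.96], [0.0, 0.0, 0.0, 1.0]]
top [[383.9, 0.0, 275.5], [0.0, 383.9, 205.6], [0.0, 0.0, 1.0]] [[0.027, -0.988, 0.149, 0.429], [-0.999, -0.03, -0.019, 0.022], [0.023, -0.149, -0.989, 1.044], [0.0, 0.0, 0.0, 1.0]]
{'time': 0.1, 'qpos': array([-1.13991044,  0.46938359, -0.04862653,  1.53353672,  0.02407838,
        1.14104655, -0.08228985]), 'joint_velocities': array([-0.0004015 , -0.00254711,  0.00220184, -0.00153573,  0.00022618,
       -0.0009323 , -0.00086725]), 'joint_efforts': array([ 1.37110332e-03, -5.09174967e+01, -8.08100472e-02, -2.36829793e+01,
       -6.14263164e-02,  3.44485533e-02,  6.89775516e-05]), 'ee_pos': array([0.29926244, 0.60443489, 0.22160509]), 'ee_rot': array([ 2.27845203e-01,  9.73696956e-01, -8.74566169e-04, -1.89688498e-04]), 'contact_force': array([-0.09815499,  0.23826332, -0.07658797]), 'ft_torque': array([-0.05321784, -0.01165666,  0.00702144]), 'grasp_force': 0.0, 'finger_gap': 0.08714789685407755}
```

View pics/top0.png

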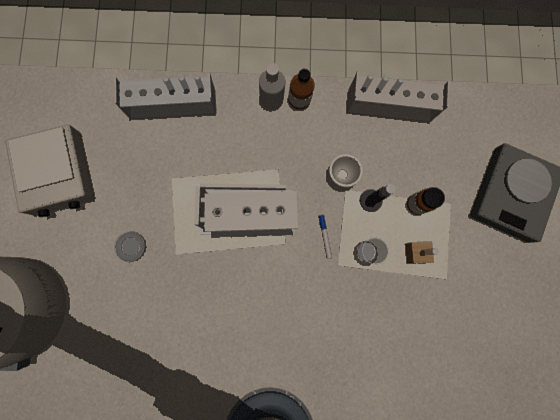

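View pics/scene0.png

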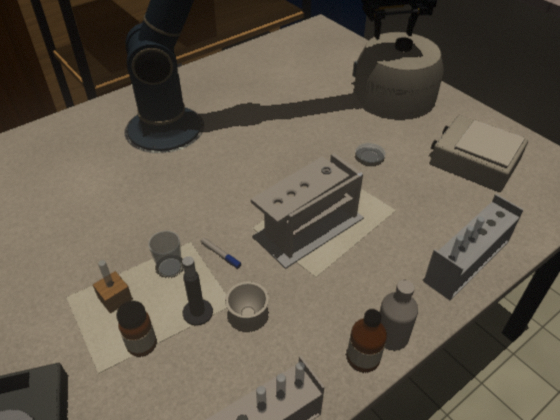

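The top view shows the rack with its bushing at about (217,212), its end stop on the left (+y) and its back stop at the top (+x). The rod stand's foot is at (372,200) and the handle top at (388,190). I'll enlarge both.

```bash
python3 - <<'E'
from h import *
a=cv2.imread('pics/scene0.png');b=cv2.imread('pics/top0.png')
def crop(im,x,y,w,h,k): return cv2.convertScaleAbs(cv2.resize(im[y:y+h,x:x+w],None,fx=k,fy=k,interpolation=cv2.INTER_CUBIC),alpha=1.5)
cv2.imwrite('pics/c1.png',crop(b,180,170,130,80,6))
L=crop(a,245,140,130,130,4); Rr=np.vstack([crop(b,350,170,65,50,4),crop(a,170,245,65,80,4)])
cv2.imwrite('pics/c2.png',np.hstack([L,Rr]))
E
```

```text
(no output)
```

View pics/c1.png

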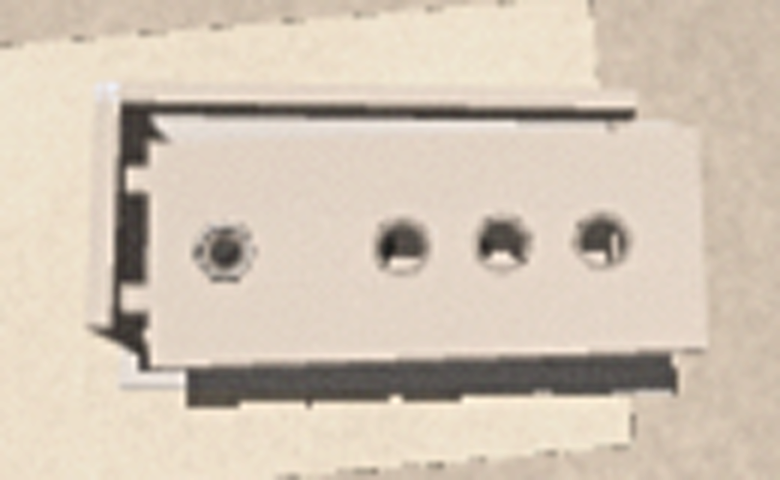

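View pics/c2.png

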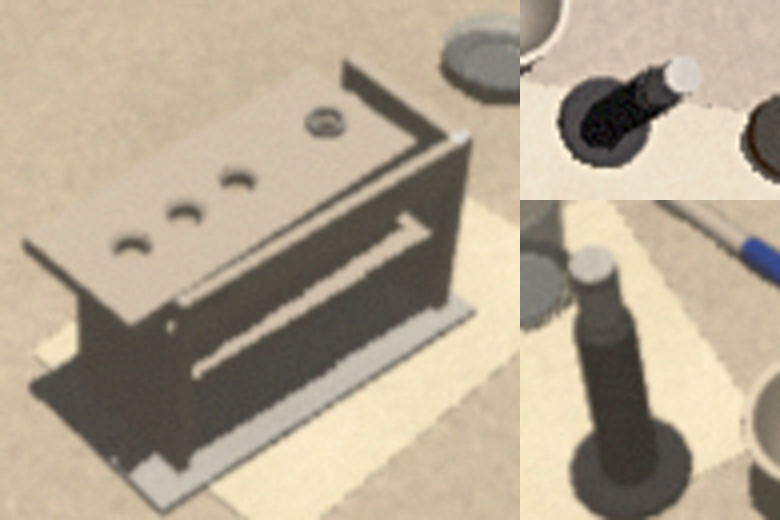

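```bash
python3 - <<'E'
from h import *
T=lambda u,v,z: ray('top0',180+u/6-.4,170+v/6-.4,z)
S=lambda u,v,z: ray('scene0',245+u/4-.4,140+v/4-.4,z)
def show(n,p): print(n,(p*1000).round(1))
for n,u,v,z in[('tFL',152,367,.137),('tFR',708,350,.137),('tBR',697,123,.137),('tBL',155,140,.137),('hole',225,252,.142),('h1',402,246,.137),('h3',602,241,.137),
 ('backL',122,105,.145),('backR',635,113,.145),('endA',120,105,.145),('endB',112,325,.145),('outTL',97,85,.145)]: show(n,T(u,v,z))
for n,u,v,z in[('S hole',325,122,.142),('S tFR',24,240,.137),('S tBR',130,325,.137),('S h3',131,247,.137),('S h1',238,181,.137),
 ('S backR outer top',182,303,.145),('S outTL',462,137,.145),('S b1',32,387,.006),('S b2',165,510,.006),('S b3',473,312,.006)]: show(n,S(u,v,z))
show('rod T',ray('top0',390.6,189,.175));show('foot T',ray('top0',371,200.3,.008))
show('rod S',ray('scene0',187.8,261.5,.175));show('foot S',ray('scene0',197.3,311.5,.008))
E
```

```text
tFL [500.8 168.9 137. ]
tFR [513.8 -49.6 137. ]
tBR [604.9 -43.5 137. ]
tBL [591.3 172.6 137. ]
hole [546.5 141.9 142. ]
h1 [551.6  72.7 137. ]
h3 [556.   -6.6 137. ]
backL [603.5 185.  145. ]
backR [606.7 -18.2 145. ]
endA [603.5 185.8 145. ]
endB [516.1 184.  145. ]
outTL [611.3 195.3 145. ]
S hole [552.  133.8 142. ]
S tFR [519.9 -56.6 137. ]
S tBR [605.7 -49.7 137. ]
S h3 [560.1 -13.7 137. ]
S h1 [555.4  66.1 137. ]
S backR outer top [615.9 -22.9 145. ]
S outTL [611.9 184.5 145. ]
S b1 [513.1 -51.8   6. ]
S b2 [633.8 -46.7   6. ]
S b3 [629.5 197.8   6. ]
rod T [ 607.  -261.1  175. ]
foot T [ 607.9 -260.6    8. ]
rod S [ 613.5 -267.1  175. ]
foot S [ 613.2 -267.3    8. ]
```

{"fn": "send_rows", "kwargs": {
  "rows": [
    [0,0,-6,0,0,0,0],
    [-41.7,-39,-10.8,0,0,-0.478,0],
    [-41.7,-39,-10.8,0,0,-0.478,0],
    [-41.7,-39,-10.8,0,0,-0.478,0],
    [-41.7,-39,-10.8,0,0,-0.478,0],
    [-41.7,-39,-10.8,0,0,-0.478,0],
    [-41.7,-39,-10.8,0,0,-0.478,0],
    [-41.7,-39,-10.8,0,0,-0.478,0],
    [-41.7,-39,-10.8,0,0,-0.478,0],
    [-41.7,-39,-10.8,0,0,-0.478,0],
    [-41.7,-39,-10.8,0,0,-0.478,0],
    [-41.7,-39,-10.8,0,0,-0.478,0],
    [-41.7,-39,-10.8,0,0,-0.478,0],
    [-41.7,-39,-10.8,0,0,-0.478,0],
    [-41.7,-39,-10.8,0,0,-0.478,0],
    [-41.7,-39,-10.8,0,0,-0.478,0],
    [-41.7,-39,-10.8,0,0,-0.478,0],
    [-41.7,-39,-10.8,0,0,-0.478,0]
  ]
}}

```text
time: 1.9
ee_pos: [0.4998, 0.0716, 0.3304]
ee_rot: [-0.01, 1.0, 0.0, -0.0]
contact_force: [-0.1, 0.0, 0.3]
finger_gap: 0.0006
grasp_force: 0.0
```

```bash
python3 - <<'E'
from h import *
d=snap('wrist','w1'); print(d['mtx'].round(1).tolist(),d['extrinsics'].round(3).tolist())
s=ctrl.get_state();print(s['time'],s['ee_pos'],s['ee_rot'],s['qpos'])
E
```

```text
[[314.1, 0.0, 280.7], [0.0, 314.1, 207.9], [0.0, 0.0, 1.0]] [[-0.021, 0.97, 0.244, 0.434], [1.0, 0.02, 0.006, 0.071], [0.001, 0.244, -0.97, 0.493], [0.0, 0.0, 0.0, 1.0]]
1.95 [0.49986966 0.0713006  0.33037957] [-1.00230587e-02  9.99949751e-01  4.36428216e-05 -1.77068516e-04] [-0.39926178  0.10117011  0.19156529  1.78558776 -0.02038112  1.25706418
  1.38848736]
```

View pics/w1.png

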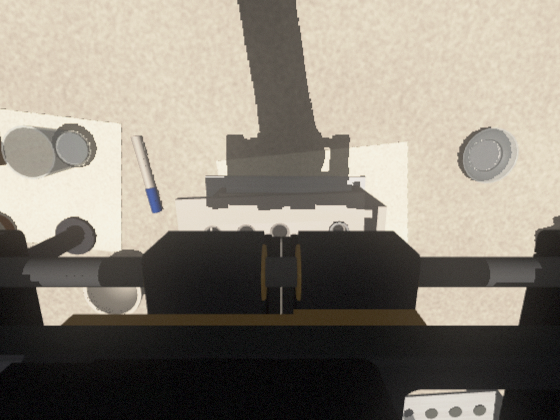

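The wrist view is partly blocked by the fingers. It shows the tier bushing at about (338,228), the end-stop corner near (384,206) and the stand foot at (76,235).

```bash
python3 - <<'E'
from h import *
for n,u,v,z in[('hole',338.5,228,.142),('foot',76,234,.008),('tierFR',177,198.5,.137),('endstopfront',384,206,.145)]: print(n,(ray('w1',u,v,z)*1000).round(1))
a=cv2.imread('pics/w1.png')[160:245,160:420]
cv2.imwrite('pics/c3.png',cv2.resize(a,None,fx=3,fy=3,interpolation=cv2.INTER_CUBIC))
E
```

```text
hole [545.1 141.1 142. ]
foot [ 606.4 -257.8    8. ]
tierFR [514.7 -47.4 137. ]
endstopfront [516.8 190.7 145. ]
```

View pics/c3.png

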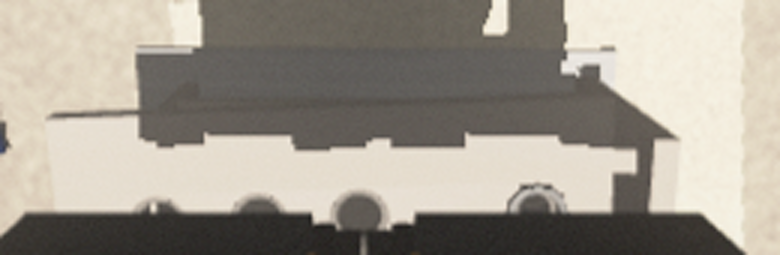

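{"fn": "send_rows", "kwargs": {
  "rows": [
    [3,2.6,0,0,0,0,0],
    [3,2.6,5,0,0,0,0],
    [3,2.6,10,0,0,0,0],
    [3,2.6,15,0,0,0,0],
    [3,2.6,19,0,0,0,0],
    [3,2.6,21.2,0,0,0,0],
    [3,2.6,21.2,0,0,0,0],
    [2,2.6,21.2,0,0,0,0],
    [1.4,2.6,21.2,0,0,0,0],
    [1.1,2.6,21.2,0,0,0,0],
    [0.8,2.6,21.2,0,0,0,0],
    [0.8,2.6,21.2,0,0,0,0]
  ]
}}

```text
time: 3.15
ee_pos: [0.4925, 0.0963, 0.1192]
ee_rot: [-0.009, 1.0, 0.0, 0.001]
contact_force: [0.5, 0.3, 0.4]
finger_gap: 0.0004
grasp_force: 0.0
```

{"fn": "send_rows", "kwargs": {
  "rows": [
    [-0.2,0,0,0,0,0,0],
    [-0.4,0,0,0,0,0,0],
    [-0.6,0,0,0,0,0,0],
    [-0.8,0,0,0,0,0,0],
    [-1.0,0,0,0,0,0,0],
    [-1.0,0,0,0,0,0,0]
  ]
}}

```text
time: 3.75
ee_pos: [0.5021, 0.0965, 0.1185]
ee_rot: [-0.009, 1.0, 0.0, 0.0]
contact_force: [0.5, 0.4, 0.6]
finger_gap: 0.0003
grasp_force: 0.1
```

{"fn": "send_rows", "kwargs": {
  "rows": [
    [-0.2,0,0,0,0,0,0],
    [-0.4,0,0,0,0,0,0],
    [-0.6,0,0,0,0,0,0],
    [-0.6,0,0,0,0,0,0]
  ]
}}

```text
time: 4.15
ee_pos: [0.5068, 0.0963, 0.1183]
ee_rot: [-0.009, 1.0, -0.0, -0.001]
contact_force: [-4.4, 0.2, 2.8]
finger_gap: 0.0007
grasp_force: 2.1
```

{"fn": "send_rows", "kwargs": {
  "rows": [
    [-0.15,0,0,0,0,0,0],
    [-0.3,0,0,0,0,0,0],
    [-0.3,0,0,0,0,0,0]
  ]
}}

```text
time: 4.45
ee_pos: [0.5069, 0.0962, 0.1181]
ee_rot: [-0.009, 1.0, -0.0, -0.004]
contact_force: [-9.9, -0.2, 7.6]
finger_gap: 0.0006
grasp_force: 5.4
```

```bash
python3 - <<'E'
from h import *
snap('top','t2');a=cv2.imread('pics/t2.png')[170:250,180:310]
cv2.imwrite('pics/c4.png',cv2.convertScaleAbs(cv2.resize(a,None,fx=6,fy=6,interpolation=cv2.INTER_CUBIC),alpha=1.5))
E
```

```text
(no output)
```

View pics/c4.png

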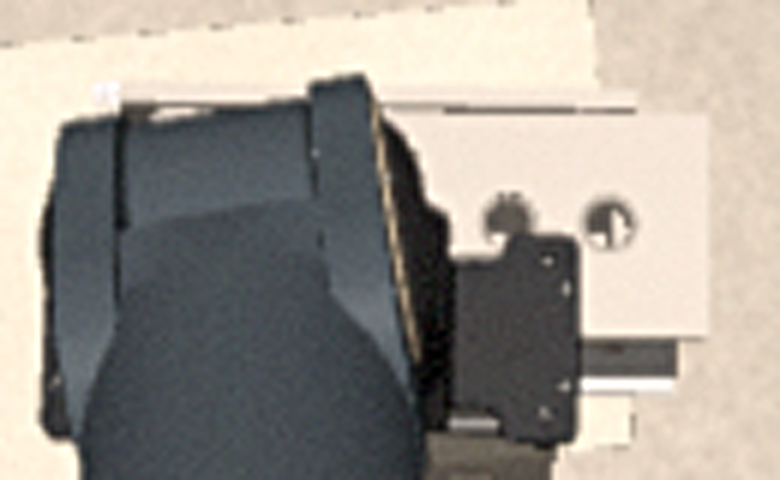

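{"fn": "send_rows", "kwargs": {
  "rows": [
    [2.5,0,0,0,0,0,0],
    [2.5,0,-4,0,0,0,0],
    [2.5,0,-8,0,0,0,0],
    [1,-5,-8,0,0,0,0],
    [0,-9,-8,0,0,0,0],
    [-2,-13.5,-8,0,0,0,0],
    [-5.1,-18.2,-8,0,0,0,0],
    [-5.1,-18.2,-8,0,0,0,0],
    [-5.1,-18.2,-4,0,0,0,0],
    [-5.1,-18.2,0,0,0,0,0],
    [-5.1,-18.2,0,0,0,0,0],
    [-5.1,-17.7,0,0,0,0,0]
  ]
}}

```text
time: 5.7
ee_pos: [0.5653, -0.0799, 0.1189]
ee_rot: [-0.009, 1.0, -0.0, 0.0]
contact_force: [-0.8, -0.1, 0.2]
finger_gap: 0.0006
grasp_force: 0.0
```

{"fn": "send_rows", "kwargs": {
  "rows": [
    [0,0.4,0,0,0,0,0],
    [0,0.8,0,0,0,0,0],
    [0,1.2,0,0,0,0,0],
    [0,1.5,0,0,0,0,0],
    [0,1.8,0,0,0,0,0],
    [0,2.1,0,0,0,0,0],
    [0,2.4,0,0,0,0,0],
    [0,2.4,0,0,0,0,0]
  ]
}}

```text
time: 6.5
ee_pos: [0.5646, -0.0553, 0.1186]
ee_rot: [-0.009, 1.0, 0.0, 0.0]
contact_force: [1.2, -0.2, -0.1]
finger_gap: 0.0006
grasp_force: 0.3
```

{"fn": "send_rows", "kwargs": {
  "rows": [
    [0,0.2,0,0,0,0,0],
    [0,0.4,0,0,0,0,0],
    [0,0.6,0,0,0,0,0],
    [0,0.8,0,0,0,0,0],
    [0,0.8,0,0,0,0,0]
  ]
}}

```text
time: 7.0
ee_pos: [0.5643, -0.0469, 0.1185]
ee_rot: [-0.009, 1.0, 0.0, -0.0]
contact_force: [-0.3, -0.4, -0.8]
finger_gap: 0.0005
grasp_force: 0.4
```

{"fn": "send_rows", "kwargs": {
  "rows": [
    [0,0.2,0,0,0,0,0],
    [0,0.4,0,0,0,0,0],
    [0,0.6,0,0,0,0,0],
    [0,0.6,0,0,0,0,0]
  ]
}}

```text
time: 7.4
ee_pos: [0.564, -0.0457, 0.1185]
ee_rot: [-0.008, 1.0, -0.003, 0.0]
contact_force: [0.3, -9.1, -0.0]
finger_gap: 0.0004
grasp_force: 4.6
```

{"fn": "send_rows", "kwargs": {
  "rows": [
    [0,0.2,0,0,0,0,0],
    [0,0.2,0,0,0,0,0],
    [0,-3,0,0,0,0,0],
    [0,-3,-4,0,0,0,0],
    [0,-3,-8,0,0,0,0],
    [4,1,-8,0,0,0,0],
    [8.2,5,-8,0,0,0,0],
    [8.2,9.5,-8,0,0,0,0],
    [8.2,14.4,-8,0,0,0,0],
    [8.2,14.4,-8,0,0,0,0],
    [8.2,14.4,-4,0,0,0,0],
    [8.2,14.4,0,0,0,0,0],
    [8.2,14.4,0,0,0,0,0],
    [7,14.4,0,0,0,0,0],
    [6.4,14.4,0,0,0,0,0],
    [6.1,14.4,0,0,0,0,0],
    [5.8,14.4,0,0,0,0,0],
    [5.6,14.4,0,0,0,0,0],
    [5.4,14.4,0,0,0,0,0],
    [5.4,14.4,0,0,0,0,0]
  ]
}}

```text
time: 9.4
ee_pos: [0.5069, 0.1015, 0.1185]
ee_rot: [-0.009, 1.0, -0.0, -0.001]
contact_force: [-2.1, 0.7, 1.2]
finger_gap: 0.0006
grasp_force: 1.2
```

{"fn": "send_rows", "kwargs": {
  "rows": [
    [-0.3,0,0,0,0,0,0],
    [-0.3,0,0,0,0,0,0],
    [3,0,0,0,0,0,0],
    [3,0,-5,0,0,0,8.7],
    [3,0,-9,0,0,0,8.7],
    [0,-4,-14,0,0,0,8.7],
    [-9,-36.3,-14,0,0,0,8.7],
    [-9,-36.3,-14,0,0,0,8.7],
    [-9,-36.3,-14,0,0,0,8.7],
    [-9,-36.3,-14,0,0,0,8.7],
    [-9,-36.3,-14,0,0,0,8.7],
    [-9,-36.3,-14,0,0,0,8.7],
    [-9,-36.3,-14,0,0,0,8.7],
    [-9,-36.3,-14,0,0,0,8.7],
    [-9,-36.3,-14,0,0,0,8.7],
    [-9,-36.3,-14,0,0,0,8.7]
  ]
}}

```text
time: 11.0
ee_pos: [0.6044, -0.2582, 0.2581]
ee_rot: [-0.01, 1.0, 0.001, -0.0]
contact_force: [0.7, -0.1, 0.1]
finger_gap: 0.0863
grasp_force: 0.0
```

```bash
python3 - <<'E'
from h import *
s=ctrl.get_state();print(s['ee_pos'],s['ee_rot'],s['qpos'].round(2))
snap('wrist','w3');snap('top','t3');snap('scene','s3')
def crop(f,x,y,w,h,k): return cv2.convertScaleAbs(cv2.resize(cv2.imread(f'pics/{f}.png')[y:y+h,x:x+w],None,fx=k,fy=k,interpolation=cv2.INTER_CUBIC),alpha=1.5)
A=crop('t3',185,175,130,70,6)
B=crop('s3',245,150,130,70,3);C=cv2.resize(cv2.imread('pics/w3.png')[150:300,180:420],(390,210))
o=np.vstack([A,np.hstack([B,C])]);print(o.shape);cv2.imwrite('pics/c5.png',o[:600])
E
```

```text
[ 0.60436947 -0.25822446  0.25810982] [-9.96808732e-03  9.99950125e-01  6.16363146e-04 -7.43699781e-05] [ 0.08  0.43  0.37  1.55 -0.16  1.19  2.07]
(630, 780, 3)
```

View pics/c5.png

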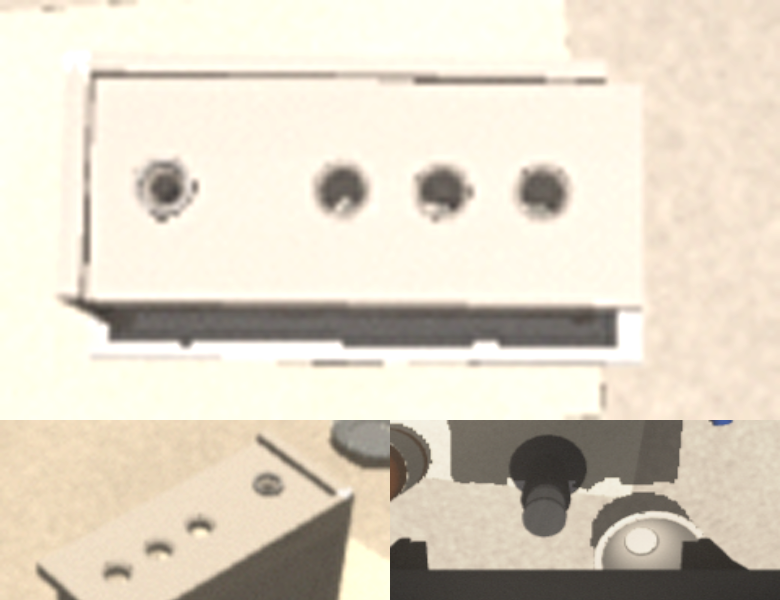

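The tier now sits flush against both stops, with its ring at top-view pixel (212.3,206.3). In the wrist view the rod's handle top is at about (275,220).

```bash
python3 - <<'E'
from h import *
print(ray('t3',212,206,.142),ray('s3',333.7,171.5,.142),ray('w3',275.4,220,.175),ray('t3',212,206,.142)-ray('top0',180+225/6-.4,170+252/6-.4,.142))
E
```

```text
[0.55949913 0.15460343 0.142     ] [0.56668267 0.14483324 0.142     ] [ 0.61057582 -0.2614452   0.175     ] [0.0129985  0.01268309 0.        ]
```

{"fn": "send_rows", "kwargs": {
  "rows": [
    [-0.2,0,4,0,0,0,8.7],
    [-0.2,0,8,0,0,0,8.7],
    [-0.2,0,11.5,0,0,0,8.7],
    [-0.2,0,11.8,0,0,0,8.7],
    [-0.2,0,11.8,0,0,0,3],
    [-0.2,0,11.8,0,0,0,1.5],
    [-0.2,0,11.8,0,0,0,1.5],
    [-0.2,0,11.8,0,0,0,1.5],
    [-0.2,0,11.8,0,0,0,1.5],
    [-0.2,0,11.8,0,0,0,1.5],
    [-0.2,0,11.8,0,0,0,1.5],
    [-0.2,0,11.8,0,0,0,1.5],
    [-0.2,0,11.8,0,0,0,1.5]
  ],
  "newtons": 30
}}

```text
time: 12.45
ee_pos: [0.6061, -0.2601, 0.1405]
ee_rot: [-0.009, 1.0, -0.0, 0.0]
contact_force: [0.5, -0.4, -0.1]
finger_gap: 0.0231
grasp_force: 0.3
```

{"fn": "send_rows", "kwargs": {
  "rows": [
    [0,0,0,0,0,0,1.5],
    [0,0,0,0,0,0,1.5],
    [0,0,0,0,0,0,1.5]
  ],
  "newtons": 40
}}

```text
time: 12.75
ee_pos: [0.6061, -0.2599, 0.1405]
ee_rot: [-0.009, 1.0, -0.0, 0.0]
contact_force: [0.1, -0.6, 0.6]
finger_gap: 0.0213
grasp_force: 40.0
```

{"fn": "send_rows", "kwargs": {
  "rows": [
    [0,0,-2,0,0,0,1.5],
    [0,0,-5,0,0,0,1.5],
    [0,0,-9,0,0,0,1.5],
    [0,0,-13,0,0,0,1.5],
    [0,0,-18,0,0,0,1.5],
    [0,0,-18,0,0,0,1.5]
  ]
}}

```text
time: 13.35
ee_pos: [0.609, -0.2614, 0.3285]
ee_rot: [-0.009, 1.0, -0.002, 0.007]
contact_force: [0.5, 0.8, -0.4]
finger_gap: 0.0209
grasp_force: 40.0
```

{"fn": "send_rows", "kwargs": {
  "rows": [
    [0.4,4,0,0,0,0,1.5],
    [0.8,8.5,0,0,0,0,1.5],
    [1.2,13,0,0,0,0,1.5],
    [1.6,17.5,0,0,0,0,1.5],
    [2,22,0,0,0,0,1.5],
    [2.4,26.5,0,0,0,0,1.5],
    [2.8,31,0,0,0,0,1.5],
    [3.2,35,0,0,0,0,1.5],
    [3.5,38.5,0,0,0,0,1.5],
    [3.8,41.4,0,0,0,0,1.5],
    [3.8,41.4,0,0,0,0,1.5],
    [3.8,41.4,0,0,0,0,1.5],
    [3.8,41.4,0,0,0,0,1.5]
  ]
}}

```text
time: 14.65
ee_pos: [0.5607, 0.152, 0.3202]
ee_rot: [-0.008, 1.0, -0.0, -0.0]
contact_force: [0.0, -0.2, -1.1]
finger_gap: 0.0214
grasp_force: 40.0
```

```bash
python3 - <<'E'
from h import *
s=ctrl.get_state();print(s['ee_pos'],s['ee_rot'],s['contact_force'],s['finger_gap'],s['grasp_force'])
snap('wrist','w5');snap('top','t5');snap('scene','s5')
p=s['ee_pos'];print(proj('w5',p+[0,0,-.132]),proj('s5',p+[0,0,-.132]),proj('w5',[.5595,.1546,.142]))
def crop(f,x,y,w,h,k): return cv2.convertScaleAbs(cv2.resize(cv2.imread(f'pics/{f}.png')[y:y+h,x:x+w],None,fx=k,fy=k,interpolation=cv2.INTER_CUBIC),alpha=1.6)
o=np.hstack([crop('s5',284,90,100,130,4),crop('w5',230,170,100,130,4)]);cv2.imwrite('pics/c6.png',o)
E
```

```text
[0.56068121 0.15195752 0.32016574] [-8.09553650e-03  9.99967094e-01 -4.40055878e-04 -2.83256758e-04] [ 0.02313161 -0.15215095 -1.08671085] 0.021360756952154628 39.996277807185834
[279.88321535 199.58644823] [335.79372622 153.40698161] [282.41708966 189.43324824]
```

View pics/c6.png

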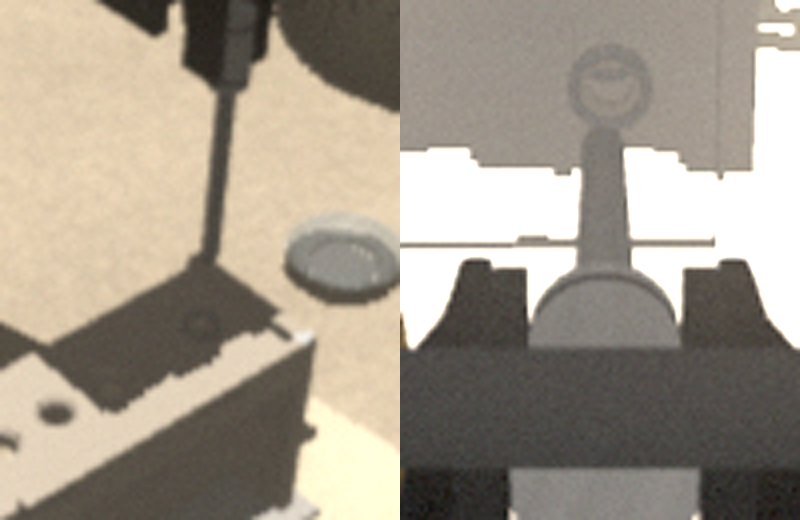

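```bash
python3 - <<'E'
from h import *
p=np.array([.5607,.152,.1882])
for f,t,h in(('w5',(280.6,201.8),(282.3,191.2)),('s5',(336,155),(334,171))):
    r=proj(f,p)-t; print(f,r,ray(f,*h,.142),ray(f,*(r+h),.142))
E
```

```text
w5 [-0.67294155 -2.18593857] [0.56148219 0.15450598 0.142     ] [0.55904534 0.15372178 0.142     ]
s5 [-0.1853977  -1.60802384] [0.56582174 0.14653264 0.142     ] [0.56141521 0.14992784 0.142     ]
```

{"fn": "send_rows", "kwargs": {
  "rows": [
    [0,0.05,1.5,0,0,0,1.5],
    [0,0.05,3,0,0,0,1.5],
    [0,0.05,4,0,0,0,1.5],
    [0,0.05,4.5,0,0,0,1.5],
    [0,0.05,4.5,0,0,0,1.5]
  ]
}}

```text
time: 15.3
ee_pos: [0.5604, 0.1536, 0.275]
ee_rot: [-0.009, 1.0, -0.0, -0.001]
contact_force: [-0.2, -0.2, -1.1]
finger_gap: 0.0209
grasp_force: 40.0
```

{"fn": "send_rows", "kwargs": {
  "rows": [
    [0,0,0.3,0,0,0,1.5],
    [0,0,0.6,0,0,0,1.5],
    [0,0,0.9,0,0,0,1.5],
    [0,0,1.2,0,0,0,1.5],
    [0,0,1.2,0,0,0,1.5]
  ]
}}

```text
time: 15.8
ee_pos: [0.5603, 0.1539, 0.263]
ee_rot: [-0.009, 1.0, -0.0, -0.0]
contact_force: [0.7, -0.1, -2.4]
finger_gap: 0.0209
grasp_force: 40.0
```

{"fn": "send_rows", "kwargs": {
  "rows": [
    [0,0,0.3,0,0,0,1.5],
    [0,0,0.6,0,0,0,1.5],
    [0,0,0.9,0,0,0,1.5],
    [0,0,1.2,0,0,0,1.5],
    [0,0,1.6,0,0,0,1.5],
    [0,0,1.6,0,0,0,1.5]
  ]
}}

```text
time: 16.4
ee_pos: [0.5602, 0.1539, 0.2467]
ee_rot: [-0.009, 1.0, -0.0, -0.001]
contact_force: [-0.9, -0.9, -1.9]
finger_gap: 0.0209
grasp_force: 40.0
```

{"fn": "send_rows", "kwargs": {
  "rows": [
    [0,0,0.6,0,0,0,1.5],
    [0,0,1.2,0,0,0,1.5],
    [0,0,1.8,0,0,0,1.5],
    [0,0,2.4,0,0,0,1.5],
    [0,0,3.0,0,0,0,1.5],
    [0,0,3.6,0,0,0,1.5],
    [0,0,4.0,0,0,0,1.5],
    [0,0,4.0,0,0,0,1.5]
  ]
}}

```text
time: 17.2
ee_pos: [0.5602, 0.154, 0.2067]
ee_rot: [-0.009, 1.0, -0.0, -0.001]
contact_force: [-0.3, -0.7, -1.4]
finger_gap: 0.0214
grasp_force: 40.0
```

Next, slowly through the lower bushing.

{"fn": "send_rows", "kwargs": {
  "rows": [
    [0,0,0.3,0,0,0,1.5],
    [0,0,0.6,0,0,0,1.5],
    [0,0,0.9,0,0,0,1.5],
    [0,0,1.2,0,0,0,1.5],
    [0,0,1.5,0,0,0,1.5],
    [0,0,1.8,0,0,0,1.5],
    [0,0,1.8,0,0,0,1.5]
  ]
}}

```text
time: 17.9
ee_pos: [0.5603, 0.154, 0.1889]
ee_rot: [-0.009, 1.0, -0.0, -0.0]
contact_force: [-1.9, -0.0, -2.3]
finger_gap: 0.0213
grasp_force: 40.0
```

{"fn": "send_rows", "kwargs": {
  "rows": [
    [0.05,0,0.4,0,0,0,1.5],
    [0.05,0,0.8,0,0,0,1.5],
    [0.05,0,1.2,0,0,0,1.5],
    [0.05,0,1.6,0,0,0,1.5],
    [0.05,0,2.0,0,0,0,1.5],
    [0.05,0,2.4,0,0,0,1.5],
    [0.05,0,2.6,0,0,0,1.5],
    [0.05,0,2.6,0,0,0,1.5],
    [0.05,0,2.6,0,0,0,1.5]
  ]
}}

```text
time: 18.8
ee_pos: [0.5599, 0.1539, 0.1632]
ee_rot: [-0.009, 1.0, -0.0, -0.0]
contact_force: [-2.2, -1.1, -1.4]
finger_gap: 0.0208
grasp_force: 40.0
```

```bash
python3 - <<'E'
from h import *
s=ctrl.get_state();print(s['ee_pos'],s['contact_force'],s['ft_torque'],s['finger_gap'],s['grasp_force'])
snap('scene','s6');snap('top','t6')
def crop(f,x,y,w,h,k): return cv2.convertScaleAbs(cv2.resize(cv2.imread(f'pics/{f}.png')[y:y+h,x:x+w],None,fx=k,fy=k,interpolation=cv2.INTER_CUBIC),alpha=1.6)
cv2.imwrite('pics/c7.png',np.hstack([crop('s6',250,130,130,140,4),crop('t6',180,170,70,140,4)]))
E
```

```text
[0.55992039 0.15392042 0.16318292] [-2.24280615 -1.09197408 -1.41144636] [-0.16218299  0.53405432  0.03890625] 0.02078017641382485 39.995135224889964
```

View pics/c7.png

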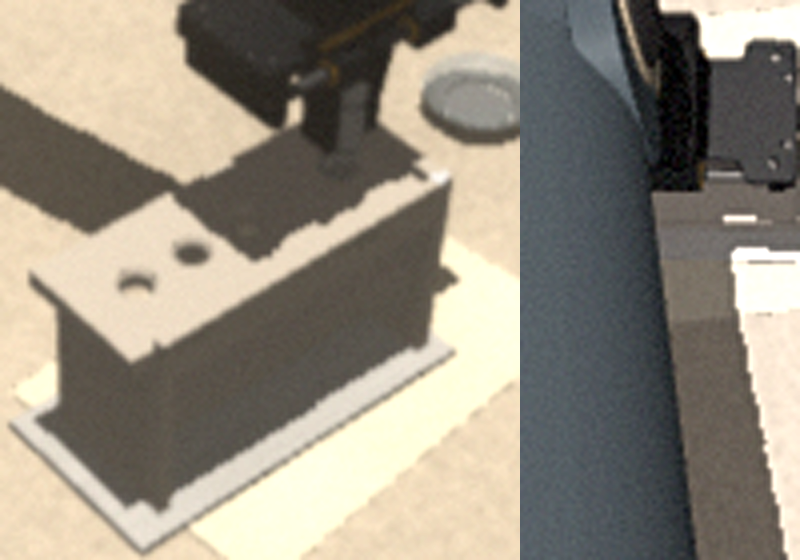

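{"fn": "send_rows", "kwargs": {
  "rows": [
    [0.05,-0.03,0,0,0,0,1.5],
    [0.05,-0.03,0,0,0,0,1.5],
    [0.05,-0.03,0,0,0,0,1.5],
    [0.05,-0.03,0,0,0,0,1.5]
  ]
}}

```text
time: 19.3
ee_pos: [0.5598, 0.1539, 0.1637]
ee_rot: [-0.009, 1.0, 0.0, 0.0]
contact_force: [-1.2, -0.2, -1.3]
finger_gap: 0.0208
grasp_force: 40.0
```

Side load has dropped to about 1 N, close to the sensor noise. Handing in.

```bash
python3 -c "
from workcell import ctrl
print(ctrl.hand_in())"
```

```text
the job is handed in; nothing more can be done
None
```

I pushed the tier home against both stops and threaded the rod through both bushings. I handed the job in at about 19 s with the gripper still holding the rod, its tip about 31 mm above the bench (24 mm below the lower tier, worked out from the TCP height) and its handle about 11 mm clear of the top ring.

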